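# Strip a choke mount for testing

## Task

Take the bolted choke stack on the aluminium chassis plate apart so that the choke can be tested: draw the loosened bolt straight up out of its sleeve and stand it head up in the big hole of the wooden bolt block, lay the steel clamping disc flat in the round steel dish, stand the brown insulating bush upright in the blue tray (narrow end down, as it comes off), and seat the copper-wound choke flat inside the lip of the black test cradle. Leave all four parts released and at rest.

Things in the scene. Friction and masses are not known exactly. Their poses are not given: they have to be found in the camera images.
- bolt_head (a point): Bolt, already unscrewed: lifts out without turning. Point: centre of its dark knurled head, 26 mm across, 14 mm high. Below it a bright shank 10 mm thick, 50 mm long; z up along it. At the start the head rests on the steel disc (head top 77 mm above the table); the shank runs down through disc, bush and choke, its last 16 mm in the chassis's brass sleeve (hole 12 mm). 55 to 90 g.
- disc_center (a point): Bright steel clamping disc, a plain ring 38 mm across, 12 mm thick, hole 13 mm. Point: its centre, half-way up, 6 mm above its underside; z along its axis. At the start it lies on the bush under the bolt head, underside 51 mm above the table. 90 g.
- bush_center (a point): Red-brown insulating bush: round flange 46 mm across, 12 mm thick, below it a spigot 24 mm across, 8 mm long; 12 mm hole through. Point: centre of the flange, half-way up it, 14 mm above the spigot's end; z along its axis. At the start the flange lies on the choke, its underside 39 mm above the table, spigot in the choke's bore. It can stand on its spigot. 50 g.
- choke_center (a point): Choke: rigid ring 66 mm across, 28 mm high, bore 28 mm, copper windings on a yellow core; grip it across the outside. Point: its centre, half-way up, 14 mm above its underside; z along its axis. At the start it lies flat on the chassis's pad, underside 11 mm above the table, round the brass sleeve; lift it 20 mm to clear that. 280 to 460 g.
- chassis: Fixed square aluminium plate 100 x 100 mm that carries the stack, all four parts centred on it. Origin on the table under its centre, z up, x and y along its sides. Its top is 9 mm above the table; on it a round pad 76 mm across to 11 mm and, in the middle, an upright brass sleeve 18 mm across, open above, its top 29 mm above the table.
- block_hole (a point): Fixed light wooden bolt block, 62 x 62 x 62 mm. Point: centre of the mouth of the big upright hole in the middle of its top, 62 mm above the table. Hole 18 mm across, chamfered to 24 mm at the mouth, right through; a bolt stands in it with its head on the block's top. z up, x and y along the sides. The four tiny dark holes near the corners are not for this bolt.
- dish_floor (a point): Fixed shallow round stainless dish, 116 mm across the rim. Point: centre of its flat floor (98 mm across), 3 mm above the table; the flared rim rises to 6.5 mm. z up.
- tray_floor (a point): Fixed low blue plastic tray, 108 mm (its x) by 100 mm (its y) outside, walls 4 mm thick, 12 mm high. Point: centre of its floor, 4 mm above the table. z up.
- cradle_seat (a point): Fixed round black test cradle, 102 mm across. Point: centre of its flat seat, 4 mm above the table; the seat is 82 mm across inside a lip that rises to 10 mm above the table. A strip 12 mm high with a red and a blue socket is on its outer edge on its +x side, out to 64 mm from the centre. z up.

How it is judged:
By the outcome, as a careful person would: the job done as asked, in the order asked, and still so for the second after the job is handed in, with the robot touching nothing.
It also fails if it takes over 120 s, if anything falls off the work surface, if the arm or the gripper's body presses on something with over 40 N, if the wrist force passes 120 N, or if a joint passes its speed limit or range.

## Robot

A 7-joint arm with a two-finger parallel gripper is mounted at the origin on a cart in front of the work surface, level with it; the furniture and walls round the work are solid. World frame = base frame: x ahead of the robot, y to its left, z up, the work surface at z = 0. Lengths are in mm, angles in rad, forces in N, time in s.
With the tool pointing down it reaches from about 400 to 875 mm from the base axis. Payload 19.3 kg.
Tool frame: the origin (TCP) lies at the very end of the fingers, on their centre line; the grasp point (between the pads) lies 19 mm behind it (grip_point_offset is the z of the grasp point in the tool frame, in mm); z points along the fingers, y is the line along which they close (so a half turn about z gives the same grasp; the last joint's range is limited). The gripper opens to 85 mm and grips with 20 to 120 N. Pads are 22 mm wide; open, the fingers measure 114 mm over their backs; the gripper's body (76 mm by 85 mm) begins 54 mm behind the grasp point. The pads swing forward as they close: fully open they stand 13 mm farther back than shut.
Start: joints at [1.193, 0.521, -0.036, 1.599, 0.021, 1.021, -0.113], TCP at [189.323, -595.626, 192.291] pointing down, gripper open.
Joint ranges: [-2.91, 2.91], [-0.3, 2.13], [-1.5, 1.42], [0.17, 2.43], [-1.26, 4.41], [0.16, 1.93], [-2.52, 2.52]. Speed limits (rad/s): [1.89, 1.89, 2.39, 2.39, 3.01, 3.01, 3.01].

## Interface

Orientations are given as a 3x3 rotation matrix whose columns are the frame's x, y, z axes.
In Python, from workcell import movep, movel, goto_joints, open_gripper, clamp, wait, inverse_kinematics, read_state, camera, PlanningError, finish_job, grip_point_offset gives the robot as it stands. Calls block until the motion is done:
- movep(position, orientation): joint-space move of the TCP to a pose.
- movel(position, frame=None, max_speed=150, guard=None): straight line of the TCP; frame=None keeps the orientation; max_speed is the mean speed in mm/s. With guard (N) it stops when the force on the tool has changed by that much, and returns True; else False.
- goto_joints(angles): joint-space move.
- open_gripper() and clamp(): open the fingers fully, or close them until they stop; the grip force is fixed at half the most.
- wait(seconds).
- inverse_kinematics(position, orientation): joint angles nearest the present ones, or None.
- read_state(): the state.
- camera(name): name is "scene" or "top" or "wrist"; returns a dict with "image" (400x640x3 uint8, blue, green, red), "range_z" (400x640 float32, mm along the optical axis (not along the pixel's ray), 0 where there is no reading), "fx", "fy", "cx", "cy" (pixels), "cam_to_world" (4x4, takes a point from camera to world coordinates). Camera axes: x right, y up, looking along -z (the intrinsics and any distortion apply to the point x, -y, -z); pixel columns grow to the right and rows downward; lengths in mm; the calibration is good to about 2 mm. A picture is of the moment at which its call begins.
A pose or a line that the arm cannot do raises PlanningError and nothing moves.
- finish_job(): hands the job in; it is judged then, once.
The state is a dict: "time": time; "qpos": joint angles; "qvel": joint speeds; "joint_efforts": joint torques, N m; "eef_pos": TCP position; "tool_rot": TCP orientation; "ft_force": force on the tool from outside, world axes, zero at the start; "torque": the same for the moment, N m; "finger_gap": finger opening in mm; "gripper_force": force on a finger pad.
Only numpy, scipy, OpenCV 4.12 (cv2) and the standard library are available. Lean on these libraries where they do the work, as an engineer would, in place of code of your own. Each camera call takes 0.05 s, during which the arm holds its last target. There are 200 camera calls.

## Working session

There is one attempt and no reset: what is moved stays moved. The work goes in short steps, each a Python script; the robot and the scene stay as the last script left them, time stands still between calls to the robot, and variables do not carry over. Pictures are saved under pics/ and viewed, at most 15 in all, crops included, and the job is handed in when it is done.

```bash
ls; mkdir -p pics; cat > h.py <<'E'
import numpy as np, cv2
from workcell import *
def snap(n,f):
    c=camera(n); cv2.imwrite('pics/'+f,c['image']); return c
def ray(c,u,v,z):
    T=c['cam_to_world']; d=T[:3,:3]@np.array([(u-c['cx'])/c['fx'],-(v-c['cy'])/c['fy'],-1.]); o=T[:3,3]
    return o+d*(z-o[2])/d[2]
def cloud(c):
    v,u=np.mgrid[:400,:640]; r=c['range_z']; T=c['cam_to_world']
    p=np.stack([(u-c['cx'])/c['fx']*r,-(v-c['cy'])/c['fy']*r,-r],-1)
    return p@T[:3,:3].T+T[:3,3]
E
python3 - <<'E'
from h import *
import pickle
for n in("top","scene"):
    c=snap(n,n+'0.png'); pickle.dump(c,open(n+'.pkl','wb')); print({k:c[k] for k in c if k not in('image','range_z')})
s=read_state(); print(s['eef_pos'],s['tool_rot'],s['time'],s['finger_gap'],grip_point_offset)
E
```

```text
pics
{'fx': 378.1119078649021, 'fy': 378.1119078649021, 'cx': 318.7759007183254, 'cy': 198.8588028102386, 'cam_to_world': array([[-8.24135957e-03,  9.94980502e-01, -9.97290331e-02,
         4.43212819e+02],
       [-9.99845401e-01, -6.65014951e-03,  1.62772697e-02,
         2.54059767e+01],
       [ 1.55323530e-02,  9.98477620e-02,  9.94881486e-01,
         9.08719438e+02],
       [ 0.00000000e+00,  0.00000000e+00,  0.00000000e+00,
         1.00000000e+00]])}
{'fx': 381.72463354727626, 'fy': 381.72463354727626, 'cx': 316.93531513125316, 'cy': 200.83187221086885, 'cam_to_world': array([[-8.58047045e-01,  2.42568968e-01, -4.52676004e-01,
         9.73036624e+01],
       [-5.13521894e-01, -3.93031991e-01,  7.62771996e-01,
         6.81632635e+02],
       [ 7.10866454e-03,  8.86953296e-01,  4.61804414e-01,
         4.91593925e+02],
       [ 0.00000000e+00,  0.00000000e+00,  0.00000000e+00,
         1.00000000e+00]])}
[ 189.22622356 -595.3147144   191.79423112] [[ 9.52994784e-01  3.02986475e-01 -3.70708445e-04]
 [ 3.02986696e-01 -9.52994308e-01  9.54571074e-04]
 [-6.40609123e-05 -1.02202098e-03 -9.99999476e-01]] 0.1 85.1920301266032 -18.700000000000003
```

View pics/top0.png

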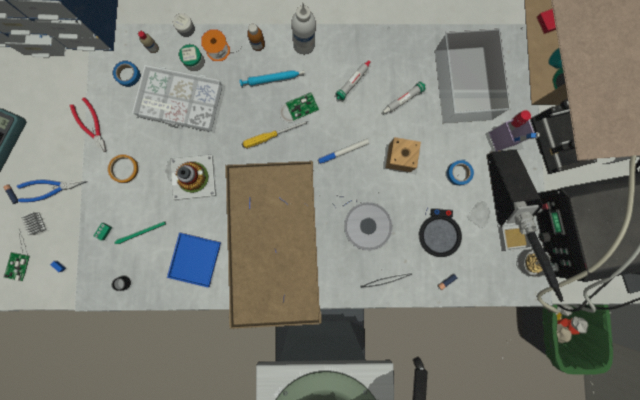

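View pics/scene0.png

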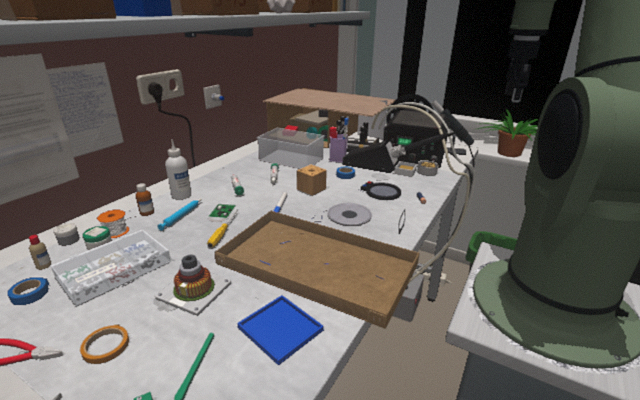

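The top view shows the chassis stack at about (191,176), block (404,153), dish (369,226), tray (194,260) and cradle (440,235). The scene view shows a low brown tray between them, with its near wall around (315,265).

```bash
python3 - <<'E'
from h import *
import pickle
c=pickle.load(open('top.pkl','rb')); im=c['image']; P=cloud(c)
hsv=cv2.cvtColor(im,cv2.COLOR_BGR2HSV)
def blob(m,box):
    x0,y0,x1,y1=box; k=np.zeros((400,640),np.uint8); k[y0:y1,x0:x1]=(m[y0:y1,x0:x1]>0)*255
    cs,_=cv2.findContours(k,0,2); return max(cs,key=cv2.contourArea)
H,S,V=[hsv[...,i].astype(int) for i in range(3)]
def rep(n,cnt,z):
    (u,v),wh,a=cv2.minAreaRect(cnt); b=cv2.boxPoints(((u,v),wh,a))
    w=np.array([ray(c,*q,z) for q in b])[:,:2]; e=w-np.roll(w,-1,0)
    cc=cv2.convexHull(cnt).reshape(-1,2); wc=np.array([ray(c,*q,z)[:2] for q in cc],np.float32)
    (wx,wy),r=cv2.minEnclosingCircle(wc)
    print(n,ray(c,u,v,z)[:2].round(1),np.linalg.norm(e,axis=1).round(1),np.degrees(np.arctan2(e[:,1],e[:,0])).round(1)[:2],'circ',round(wx,1),round(wy,1),'d',round(2*r,1))
rep('tray',blob((H>100)&(H<130)&(S>150),(150,220,235,300)),12)
rep('block',blob((H>8)&(H<25)&(S>60)&(V>110),(375,125,430,180)),62)
rep('cradle',blob((V<85),(410,205,470,262)),8)
for n,b in dict(block=(395,145,412,160),dish=(350,210,390,240),cradle=(430,225,450,245),tray=(185,250,205,270),head=(180,168,190,180),cart_tray=(226,160,320,326)).items():
    z=P[b[1]:b[3],b[0]:b[2],2]; print(n,np.percentile(z,[2,50,98]).round(1))
Zm=P[...,2]
m=(Zm>60)&(Zm<90); k=blob(m,(165,150,215,200)); rep('head',k,77)
rep('blockZ',blob((Zm>55)&(Zm<70),(375,125,430,180)),62)
rep('chassis',blob((S<40)&(V>195),(160,145,222,205)),9)
rep('chokeZ',blob((S>60)|(V<100),(160,145,222,205)),39)
for n,b in dict(chas=(155,140,230,210),dish=(335,195,402,258),cr=(410,195,475,265),tr=(160,225,230,295),bl=(375,125,430,180)).items():
    cv2.imwrite(f'/tmp/{n}.png',cv2.resize(im[b[1]:b[3],b[0]:b[2]],(260,260),interpolation=2))
cv2.imwrite('pics/crops.png',np.hstack([cv2.imread(f'/tmp/{n}.png') for n in('chas','dish','cr')]))
g=[[int(np.nanmax(Zm[v:v+20,u:u+40])) for u in range(80,560,40)] for v in range(20,330,20)]
print(np.array(g))
E
```

```text
tray [392.8 304.3] [105.1  99.9 105.   98.7] [167.5  75.6] circ 393.0 304.0 d 138.7
block [ 634.1 -186.7] [63.  63.  63.  62.6] [169.1  80.1] circ 633.4 -186.7 d 85.5
cradle [ 450.9 -277.8] [101.3 111.8 100.1 111.6] [89.6 -2.6] circ 452.5 -278.3 d 116.5
block [17.9 61.5 64.9]
dish [-0.3  3.3  7.1]
cradle [1.  4.4 7.7]
tray [0.7 4.1 7.5]
head [61.4 76.  79.8]
cart_tray [-0.4  4.5 33.6]
head [587.2 307.6] [35.3 33.6 35.2 33.6] [89.7  1.4] circ 586.9 307.8 d 37.3
blockZ [ 634.2 -185.8] [63.8 63.4 63.8 62.9] [169.1  80.1] circ 634.6 -185.6 d 88.8
chassis [583.4 356.3] [24.2  9.5 24.2  9.5] [-178.3   89.7] circ 583.4 356.4 d 24.8
chokeZ [583.2 305.2] [71.6 70.2 71.1 70.2] [89.7  1.2] circ 585.5 305.3 d 75.8
[[ 908  908   40  908  908  908  908  908  908  908  908  908]
 [ 908  908  908  908  908  908  908  908  908  908  908  908]
 [ 908  908  908  908  908  908  908  908   30  908  908  908]
 [ 908  908   34  908  908  908  908  908  908  908  908  908]
 [ 908  908  908  908  908  908  908  908  908   90  908  908]
 [ 908  908  908  908  908  908  908  908   64  908  908  162]
 [ 908  908  908  908  908  908  908  908  908  908  908  908]
 [ 908  908  908  908  908  908  908  908  908   23  908  908]
 [ 908  908   65  908  908  908  908  908  908  908  908  908]
 [ 908  908  908  908  908  908  908  908  908  908  908  908]
 [ 908  908  908  908  908  908  908  908  908  908  908  908]
 [ 908  908  908   36  908  908  908  908  908  908  908  908]
 [ 908  908  908  908  908  908  908  908  908  908  908  908]
 [ 908  908  908  908  908  908  908  908  908  908  908  908]
 [ 908  908  908  908  908  908  908  908  908  908  908  908]
 [ 908  908  908  908  908  908  908  908  908  908  908 -439]]
```

View pics/crops.png

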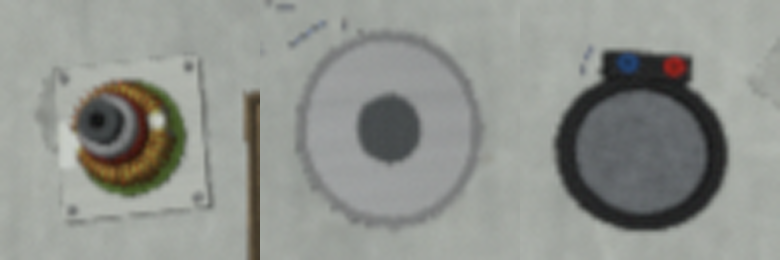

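Crop: the head is at about crop (98,122) on the stack, the dish centre (390,130), and the cradle centre (641,153) with its strip towards +x (image up). Next I check the heights along the path and move above the stack for a near look.

```bash
cat >> h.py <<'E'
R=np.array([[1,0,0],[0,-1,0],[0,0,-1.]])
E
python3 - <<'E'
from h import *
import pickle
c=pickle.load(open('top.pkl','rb')); P=cloud(c); ok=c['range_z']>0
for x in range(100,800,100): print(x,[int(max(P[...,2][ok&(abs(P[...,0]-x-50)<50)&(abs(P[...,1]-y)<50)],default=-1)) for y in range(-700,700,100)])
d=ray(c,368.5,226.5,5); k=ray(c,440.3,236.2,8); h=ray(c,183.2,172.9,77); print('dish',d,'cradle',k,'head',h)
h=np.array([585,307,0.])
for p in ([585,307,260],[585,307,20],[634,-186,65],[634,-186,200],d[:2].tolist()+[5],k[:2].tolist()+[12],[393,304,14]):
    q=inverse_kinematics(p,R); print(p,None if q is None else np.round(q,2))
s=read_state()
movel(s['eef_pos']+[0,0,130]); t=read_state()['time']
movep([585,307,270],R); print('t',t,read_state()['time'])
c=snap('wrist','w1.png'); pickle.dump(c,open('w1.pkl','wb')); print(c['cam_to_world'].round(2),c['fx'])
E
```

```text
100 [-736, -738, -739, -742, -738, 3, 14, 17, 15, 3, -1, -739, -740, -739]
200 [30, 15, 31, 4, 4, 5, 5, 36, 37, 37, 6, 4, 6, 4]
300 [123, 164, 164, 129, 17, 10, 13, 36, 9, 36, 16, 15, 30, 18]
400 [-1, 185, 165, 115, 15, 13, 9, 37, 9, 36, 15, 13, 19, 5]
500 [143, 183, 152, 93, 23, 61, 10, 37, 11, 35, 80, 13, 15, 14]
600 [156, 157, 157, 162, 23, 68, 47, 36, 36, 36, 78, 16, 17, 12]
700 [159, 159, 159, 116, 90, 28, 29, 33, 17, 6, 35, 36, 30, 14]
dish [ 466.62402269 -107.67282182    5.        ] cradle [ 442.14879927 -278.18352692    8.        ] head [586.34785114 311.49571595  77.        ]
[585, 307, 260] [-0.07  0.64 -0.85  1.38  0.48  1.33 -2.5 ]
[585, 307, 20] [-0.34  0.8  -0.36  1.6   0.36  0.8  -2.43]
[634, -186, 65] [ 0.25  0.72 -0.09  1.59  0.08  0.83 -1.44]
[634, -186, 200] [ 0.28  0.57 -0.13  1.48  0.08  1.09 -1.44]
[466.6240226872287, -107.672821816393, 5] [ 0.16  0.61 -0.07  2.11  0.1   0.43 -1.57]
[442.148799265255, -278.18352692200045, 12] [ 0.47  0.64 -0.03  2.    0.04  0.51 -1.16]
[393, 304, 14] [-0.91  0.62  0.17  2.07 -0.22  0.47 -2.14]
t 1.1167 4.5583
[[-0.0000e+00  9.6000e-01  2.9000e-01  6.6072e+02]
 [-1.0000e+00 -0.0000e+00  0.0000e+00  3.0649e+02]
 [ 0.0000e+00 -2.9000e-01  9.6000e-01  4.5214e+02]
 [ 0.0000e+00  0.0000e+00  0.0000e+00  1.0000e+00]] 299.53698465088803
```

View pics/w1.png

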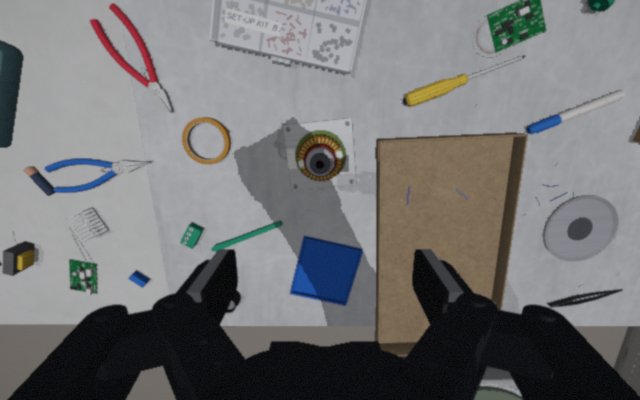

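The wrist view shows the bolt head at about (321,161) on the choke, chassis corners around (290,122), (352,120), (356,187). Joint 7 is near its limit here, so I use the half-turned grasp from now on.

```bash
cat >> h.py <<'E'
R2=np.diag([-1.,1,-1])
def top(c,lo,hi,xy,rad=40):
    P=cloud(c); m=(c['range_z']>0)&(P[...,2]>lo)&(P[...,2]<hi)&(np.hypot(P[...,0]-xy[0],P[...,1]-xy[1])<rad)
    cs,_=cv2.findContours(m.astype(np.uint8),0,2); k=max(cs,key=cv2.contourArea)
    w=np.array([ray(c,*q,(P[...,2][m]).mean())[:2] for q in k.reshape(-1,2)],np.float32)
    (x,y),r=cv2.minEnclosingCircle(w); return np.round([x,y,2*r,P[...,2][m].mean(),*P[m][:,:2].mean(0)],1)
E
python3 - <<'E'
from h import *
import pickle
c=pickle.load(open('w1.pkl','rb'))
print(top(c,70,85,(586,309),25))
g=cv2.cvtColor(c['image'],cv2.COLOR_BGR2GRAY)
print(top(c,48,85,(586,309),40)); print(top(c,30,85,(586,309),60))
movep([585,307,200],R2); s=read_state(); print(s['qpos'].round(2),s['time'])
c=snap('wrist','w2.png'); pickle.dump(c,open('w2.pkl','wb')); print(c['cam_to_world'][:3,3])
print(top(c,70,85,(586,309),25)); print(top(c,48,85,(586,309),40)); print(top(c,30,85,(586,309),60))
E
```

```text
[589.7 312.5  27.1  77.2 589.9 312.6]
[591.9 312.5  43.9  65.4 592.2 312.4]
[592.1 312.3  63.3  52.9 592.8 312.4]
[ 0.11  0.88 -1.28  1.45  0.85  1.42  0.39] 6.8
[511.27769259 307.47793033 381.9030698 ]
[588.1 312.7  27.3  77.1 588.  313. ]
[585.  312.8  43.9  65.6 584.6 312.7]
[584.6 312.8  63.4  53.2 583.8 312.7]
```

View pics/w2.png

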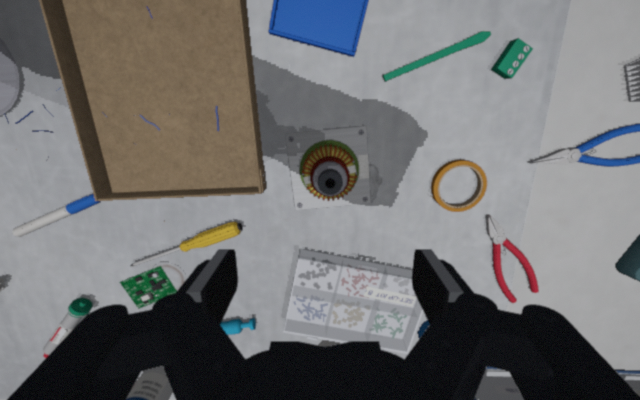

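The second near view has the head at (330,182). Averaging the two opposed views gives the stack axis at (589, 312.6), with the head top at 77 as expected. Now the bolt.

```bash
cat >> h.py <<'E'
def st(n=''):
    s=read_state(); print(n,'t',round(s['time'],1),'p',s['eef_pos'].round(1),'f',s['ft_force'].round(1),'gap',round(s['finger_gap'],1),'gf',round(float(np.max(s['gripper_force'])),1),'q',s['qpos'].round(2)); return s
S=np.array([589,312.6])
def P3(xy,z): return [float(xy[0]),float(xy[1]),float(z)]
E
python3 - <<'E'
from h import *
movep(P3(S,115),R2); st()
print(movel(P3(S,65.5),max_speed=80,guard=8)); st()
clamp(); st('clamped')
movel(P3(S,145),max_speed=80); st('up')
c=snap('wrist','w3.png')
E
```

```text
t 7.3 p [588.7 313.1 115.7] f [ 0.4 -0.1  1.6] gap 85.5 gf 0.0 q [ 0.08  0.97 -1.22  1.51  0.93  1.32  0.34]
False
 t 8.1 p [589.  312.8  65.7] f [-0.6 -0.6  0.5] gap 85.6 gf 0.0 q [ 0.07  1.03 -1.18  1.54  0.98  1.25  0.31]
clamped t 8.8 p [589.  312.6  65.5] f [ 0.8  0.8 -0.2] gap 0.0 gf 0.0 q [ 0.07  1.03 -1.18  1.54  0.98  1.25  0.31]
up t 10.0 p [588.9 312.4 144.4] f [ 0.4 -0.4 -0.5] gap 0.1 gf 0.0 q [ 0.09  0.94 -1.23  1.49  0.9   1.35  0.36]
```

View pics/w3.png

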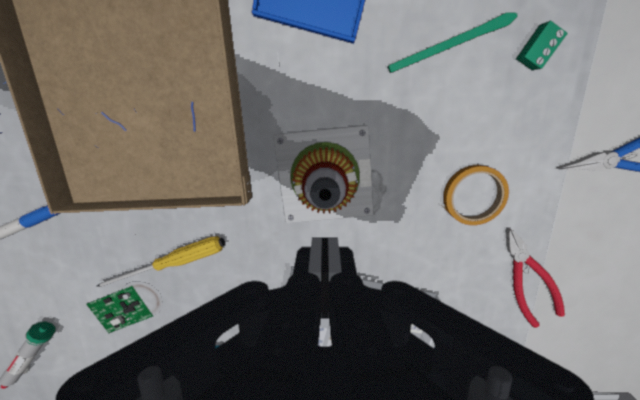

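Missed: the fingers closed fully at (325,245) and the bolt is still in place at (324,190). I'll project the TCP into this view to see why.

```bash
python3 - <<'E'
from h import *
c=camera('wrist'); T=c['cam_to_world']; s=st()
for d in (0,10,19,40):
    p=s['eef_pos']-s['tool_rot'][:,2]*d; q=T[:3,:3].T@(p-T[:3,3]); print(d,c['cx']+c['fx']*q[0]/-q[2],c['cy']-c['fy']*q[1]/-q[2])
P=cloud(c); print('tip depths',[(v,P[v,325].round(0),P[v,316].round(0)) for v in range(232,300,6)])
print(top(c,70,85,S,25)); print(T[:3,3], s['tool_rot'].round(3))
E
```

```text
t 10.1 p [588.8 312.5 144.5] f [-0.5  0.7 -0. ] gap 0.4 gf 0.0 q [ 0.09  0.94 -1.23  1.49  0.9   1.35  0.36]
0 324.02980538404165 223.1778996989845
10 324.0041208127513 229.2403946178349
19 323.9786360391866 235.25572999164544
40 323.90832196677894 251.8524137313284
tip depths [(232, array([658., 313.,   1.]), array([657., 303.,   2.])), (238, array([579., 313., 189.]), array([578., 309., 190.])), (244, array([579., 313., 196.]), array([579., 309., 196.])), (250, array([579., 313., 202.]), array([579., 309., 202.])), (256, array([579., 313., 208.]), array([579., 309., 208.])), (262, array([578., 313., 214.]), array([579., 309., 212.])), (268, array([579., 313., 218.]), array([578., 309., 219.])), (274, array([579., 313., 222.]), array([579., 309., 222.])), (280, array([582., 313., 221.]), array([578., 310., 228.])), (286, array([585., 313., 221.]), array([577., 310., 233.])), (292, array([589., 313., 220.]), array([578., 310., 235.])), (298, array([591., 313., 221.]), array([578., 310., 239.]))]
[587.9 313.2  27.5  77.  587.8 312.9]
[515.34877124 312.79397543 326.51244719] [[-1.    -0.    -0.001]
 [-0.     1.    -0.   ]
 [ 0.001 -0.    -1.   ]]
```

```bash
python3 - <<'E'
from h import *
import pickle
c=pickle.load(open('w2.pkl','rb')); P=cloud(c)
print('open, TCP z200:',[(v,u,P[v,u].round(0)) for v in(252,258,270) for u in (225,235,415,428)])
s=st(); c=snap('scene','s1.png'); T=c['cam_to_world']; P=cloud(c)
for d in (0,19,43,60):
    p=s['eef_pos']-s['tool_rot'][:,2]*d; q=T[:3,:3].T@(p-T[:3,3]); print(d,c['cx']+c['fx']*q[0]/-q[2],c['cy']-c['fy']*q[1]/-q[2])
m=(c['range_z']>0)&(np.hypot(P[...,0]-589,P[...,1]-312.6)<25)&(P[...,2]>85); z=np.sort(P[m][:,2]); print('lowest over bolt',z[:5], z[50] if len(z)>50 else '')
i=cv2.imread('pics/s1.png')[100:320,100:300]; cv2.imwrite('pics/s1c.png',cv2.resize(i,None,fx=2.5,fy=2.5))
E
```

```text
open, TCP z200: [(252, 225, array([575., 262., 259.])), (252, 235, array([578., 265., 253.])), (252, 415, array([577., 350., 255.])), (252, 428, array([575., 354., 260.])), (258, 225, array([575., 264., 265.])), (258, 235, array([581., 265., 253.])), (258, 415, array([581., 351., 253.])), (258, 428, array([575., 352., 265.])), (270, 225, array([579., 265., 268.])), (270, 235, array([587., 265., 255.])), (270, 415, array([586., 350., 256.])), (270, 428, array([576., 350., 273.]))]
 t 10.1 p [588.8 312.5 144.5] f [-0.5  0.7 -0. ] gap 0.4 gf 0.0 q [ 0.09  0.94 -1.23  1.49  0.9   1.35  0.36]
0 182.10897694411474 225.85887904146995
19 180.37618482292373 216.3814412877086
43 178.11997089263247 204.04116871721382
60 176.47430066545854 195.04024070598857
lowest over bolt [183.6396402  183.75755952 184.26454713 184.4986286  184.78288622] 192.64562197399908
```

View pics/s1c.png

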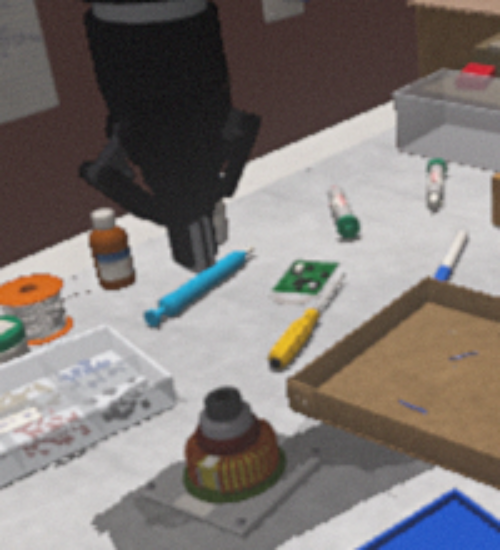

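Both cameras put the shut fingertips at about z = 185 while the TCP reads 144.5. The fingers really end about 41 mm above the stated TCP, so the stated tool length doesn't fit this gripper. I'll confirm with a gentle touch of the shut fingers on clear table.

```bash
python3 - <<'E'
from h import *
xy=(490,262)
movep(P3(xy,10),R2); st()
print(movel(P3(xy,-50),max_speed=30,guard=4)); st('touch')
movel(P3(xy,60)); st()
E
```

```text
t 10.8 p [490.8 262.5  10.5] f [0.4 1.1 0.2] gap -0.2 gf 0.0 q [ 0.14  0.99 -1.15  1.87  1.06  1.06  0.11]
True
touch t 12.3 p [489.9 262.  -38.9] f [-0.6 -1.4  9.1] gap 0.6 gf 4.6 q [ 0.11  1.05 -1.09  1.88  1.15  1.01  0.06]
 t 13.1 p [489.8 261.6  59.2] f [ 0.6  0.2 -0.3] gap 0.2 gf 0.0 q [ 0.18  0.93 -1.21  1.85  0.98  1.12  0.16]
```

The touch confirms it: the shut tips are 39 mm above the reported TCP. I'll command tip heights with that correction and go for the bolt again.

```bash
cat >> h.py <<'E'
D=39.
def Z(xy,tip): return P3(xy,tip-D)
E
python3 - <<'E'
from h import *
open_gripper()
movep(Z(S,110),R2); st()
print(movel(Z(S,65),max_speed=80,guard=8)); st()
clamp(); s=st('clamped')
if s['finger_gap']>20:
    movel(Z(S,145),max_speed=80); st('up')
    c=camera('scene'); i=c['image'][100:320,100:300]; cv2.imwrite('pics/s2.png',cv2.resize(i,None,fx=2.5,fy=2.5))
E
```

```text
t 14.4 p [588.7 313.   70.7] f [-0.   0.1 -0.8] gap 85.0 gf 0.0 q [ 0.07  1.02 -1.17  1.54  0.97  1.25  0.32]
False
 t 15.1 p [589.  312.8  26.2] f [ 1.2  0.2 -0.8] gap 85.5 gf 0.0 q [ 0.05  1.07 -1.13  1.56  1.02  1.2   0.29]
clamped t 15.7 p [589.1 312.7  26.5] f [-1.5 -1.5  5.6] gap 23.1 gf 58.5 q [ 0.05  1.07 -1.13  1.56  1.02  1.2   0.29]
up t 16.9 p [588.8 312.4 105.4] f [ 0.3  0.1 -1.1] gap 23.3 gf 58.8 q [ 0.07  0.98 -1.19  1.52  0.93  1.29  0.34]
```

View pics/s2.png

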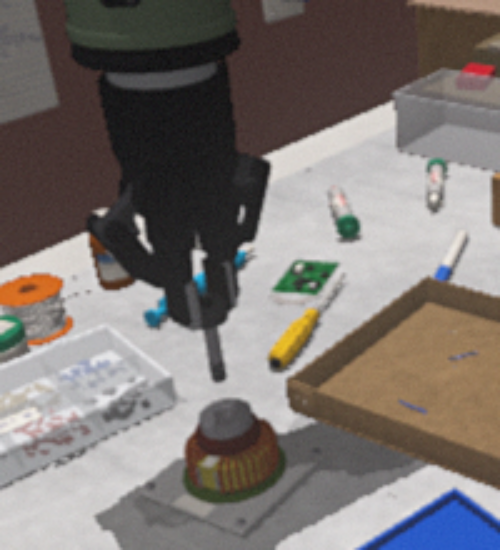

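The bolt is out, held with the shank bright and nearly vertical (crop (205,320) to (220,380)), and the disc stayed put at (228,420). Next, over the block.

```bash
python3 - <<'E'
from h import *
import pickle
B=(634,-186)
movel(Z(S,165)); movep(Z(B,165),R2); st()
c=snap('wrist','w4.png'); pickle.dump(c,open('w4.pkl','wb'))
P=cloud(c); m=(c['range_z']>0)&(np.hypot(P[...,0]-B[0],P[...,1]-B[1])<14)&(P[...,2]>90)&(P[...,2]<160)
v,u=np.where(m); print('shank px',u.min(),u.max(),v.min(),v.max())
for z in range(90,160,10):
    k=m&(abs(P[...,2]-z)<5); print(z,k.sum(),P[k].mean(0).round(1) if k.any() else '')
print(top(c,55,70,B,60))
m=((c['range_z']>0)&(abs(P[...,2]-62)<5)&(np.hypot(P[...,0]-B[0],P[...,1]-B[1])<60)).astype(np.uint8)
cs,_=cv2.findContours(m,0,2); k=max(cs,key=cv2.contourArea); (a,b),wh,_=cv2.minAreaRect(np.array([ray(c,*q,62)[:2] for q in k.reshape(-1,2)],np.float32)); print('block',a,b,wh)
E
```

```text
t 19.0 p [ 634.3 -184.5  126.1] f [-0.5  0.9 -0.9] gap 23.2 gf 58.9 q [ 0.87  0.97 -1.25  1.52  0.93  1.34  1.1 ]
shank px 317 332 210 228
90 0 
100 0 
110 3 [ 630.4 -182.6  114.3]
120 77 [ 630.3 -184.2  120.1]
130 96 [ 630.5 -184.2  130.1]
140 78 [ 630.2 -184.1  139.3]
150 0 
[ 634.4 -186.5   87.2   62.2  631.4 -187. ]
block 634.3726196289062 -186.78402709960938 (62.08047103881836, 63.035072326660156)
```

View pics/w4.png

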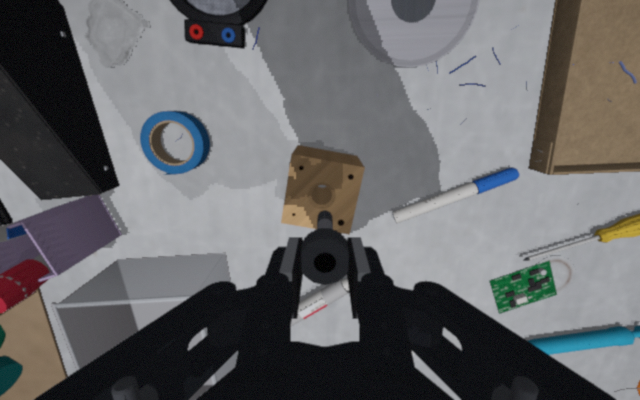

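The bolt's head is at (325,262) and its shank end at about (325,212), with the block's hole at (322,193). The shank axis is vertical and the block centre is at (634.4,-186.7). Inserting.

```bash
python3 - <<'E'
from h import *
B=(633.4,-186.7)
movel(Z(B,118)); st()
print(movel(Z(B,70),max_speed=80,guard=10)); st()
print(movel(Z(B,63),max_speed=30,guard=6)); st('down')
E
```

```text
t 19.6 p [ 633.4 -186.2   79. ] f [-0.1  0.3 -0.1] gap 23.1 gf 58.9 q [ 0.86  1.02 -1.21  1.55  0.99  1.28  1.07]
False
 t 20.3 p [ 633.6 -186.6   31.2] f [ 0.3 -0.3 -0.2] gap 22.9 gf 58.9 q [ 0.85  1.07 -1.17  1.57  1.04  1.22  1.04]
True
down t 20.6 p [ 634.  -186.8   25.4] f [-2.7  0.3  9.2] gap 23.2 gf 59.9 q [ 0.85  1.08 -1.17  1.58  1.05  1.21  1.04]
```

```bash
python3 - <<'E'
from h import *
B=(634,-186.7)
open_gripper(); movel(Z(B,150),max_speed=200)
c=snap('wrist','w5.png'); print('head',top(c,70,85,B,30))
movep(Z(S,120),R2); st()
c=camera('wrist'); print('disc',top(c,58,70,S,40))
print(movel(Z(S,53),max_speed=80,guard=8)); clamp(); s=st('clamped')
if s['finger_gap']>30: movel(Z(S,110),max_speed=100); st('up'); snap('wrist','w6.png')
E
```

```text
head [ 632.6 -186.6   27.3   76.1  632.6 -186.4]
 t 23.7 p [589.8 311.3  80.9] f [-0.2  0.2  0.1] gap 85.5 gf 0.0 q [ 0.07  1.   -1.17  1.53  0.96  1.26  0.32]
disc [587.9 312.8  38.7  63.  587.8 312.9]
False
clamped t 25.2 p [589.2 312.8  14.7] f [-1.6 -0.9  7.5] gap 34.5 gf 59.4 q [ 0.05  1.08 -1.12  1.56  1.03  1.18  0.28]
up t 26.0 p [589.  312.3  70.8] f [-0.1  0.5 -1.8] gap 34.5 gf 59.8 q [ 0.07  1.01 -1.17  1.54  0.97  1.25  0.32]
```

View pics/w5.png

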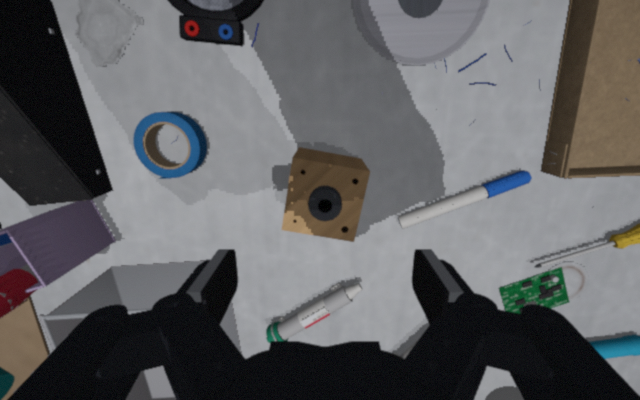

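View pics/w6.png

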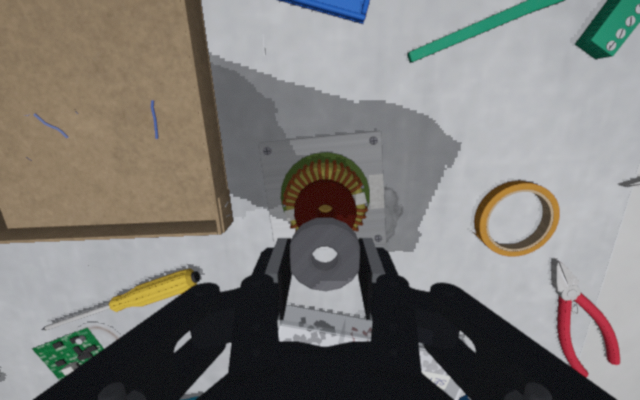

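The bolt stands head up in the block at (325,204), and the disc is held flat at (325,255), bush and choke left in place. Now disc into dish.

```bash
python3 - <<'E'
from h import *
F=(467,-108)
movel(Z(S,120)); movep(Z(F,80),R2); st()
print(movel(Z(F,12),max_speed=100,guard=12)); 
print(movel(Z(F,4),max_speed=25,guard=6)); st('down')
open_gripper(); movel(Z(F,120),max_speed=200)
c=camera('wrist'); print('disc',top(c,10,25,F,40))
movep(Z(S,110),R2); st()
c=camera('wrist'); print('bush',top(c,46,60,S,40))
print(movel(Z(S,41),max_speed=80,guard=8)); clamp(); s=st('clamped')
if s['finger_gap']>38: movel(Z(S,110),max_speed=80); st('up'); snap('wrist','w7.png')
E
```

```text
t 27.9 p [ 467.7 -107.1   41.2] f [ 0.5  0.4 -1.4] gap 34.3 gf 59.9 q [ 0.95  0.89 -1.24  2.06  1.03  1.03  0.74]
False
True
down t 29.0 p [ 467.4 -108.3  -33.4] f [-1.8 -1.4 12.7] gap 34.3 gf 61.3 q [ 0.89  1.   -1.12  2.08  1.2   0.95  0.63]
disc [ 466.2 -108.    38.3   15.1  466.2 -107.9]
 t 32.0 p [589.6 311.1  70.8] f [-0.3 -0.6 -0.2] gap 85.4 gf 0.0 q [ 0.06  1.   -1.14  1.54  0.95  1.23  0.33]
bush [588.1 312.7  46.3  51.2 587.6 313. ]
False
clamped t 33.5 p [589.2 312.8   2.9] f [-2.2 -2.  10.1] gap 42.4 gf 59.6 q [ 0.04  1.08 -1.09  1.57  1.03  1.15  0.28]
up t 34.5 p [588.8 312.3  70.4] f [ 0.1  0.3 -0.7] gap 42.5 gf 60.8 q [ 0.06  1.   -1.14  1.54  0.95  1.23  0.33]
```

View pics/w7.png

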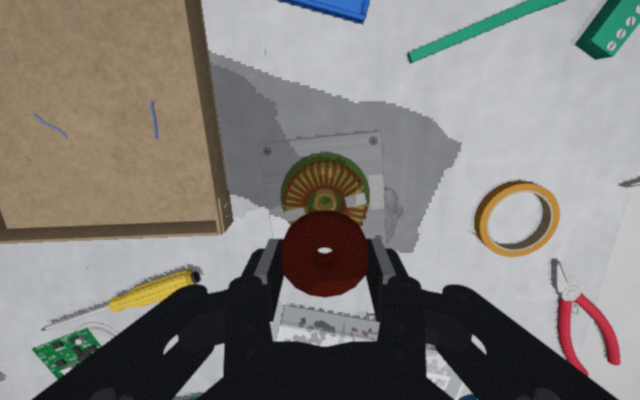

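The disc lies flat in the dish (top at 15 mm, 0.5 mm from my aim), and the bush is held level at (325,253). Bush into the tray next.

```bash
python3 - <<'E'
from h import *
F=(393,304)
movep(Z(F,80),R2); st()
print(movel(Z(F,22),max_speed=100,guard=12)); 
print(movel(Z(F,12),max_speed=20,guard=5)); st('down')
open_gripper(); movel(Z(F,120),max_speed=200)
c=snap('wrist','w8.png'); print('bush',top(c,18,32,F,40))
movep(Z(S,100),R2); st()
c=camera('wrist'); print('choke',top(c,34,48,S,50))
E
```

```text
t 35.4 p [393.4 304.2  41.1] f [-0.1 -0.4 -0.5] gap 42.7 gf 60.8 q [ 0.03  0.87 -1.18  2.01  1.    1.   -0.09]
False
True
down t 36.5 p [393.3 304.1 -24.2] f [ 1.3 -2.6 12.2] gap 42.3 gf 62.1 q [-0.03  0.96 -1.08  2.03  1.14  0.93 -0.19]
bush [392.3 304.3  46.4  24.1 391.9 304.3]
 t 38.6 p [587.9 313.   60.2] f [ 0.4 -0.4 -0.1] gap 85.3 gf 0.0 q [ 0.05  1.01 -1.14  1.55  0.96  1.22  0.32]
choke [588.1 312.9  65.5  37.9 586.9 312.9]
```

View pics/w8.png

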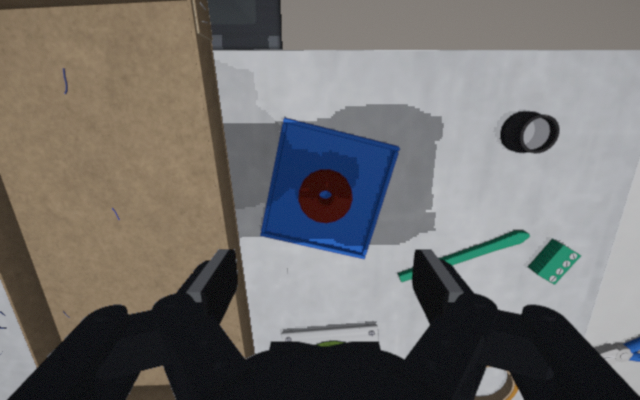

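The bush stands upright in the tray at (326,196) with its top at 24 mm, as it should. Now the choke.

```bash
python3 - <<'E'
from h import *
print(movel(Z(S,14),max_speed=80,guard=8)); st(); clamp(); s=st('clamped')
if s['finger_gap']>55:
    movel(Z(S,90),max_speed=80); st('up')
    K=(442,-278)
    movep(Z(K,150),R2); st()
    c=snap('wrist','w9.png'); import pickle; pickle.dump(c,open('w9.pkl','wb'))
    g=cv2.cvtColor(c['image'],cv2.COLOR_BGR2HSV)[...,2]; P=cloud(c)
    m=((g<70)&(np.hypot(P[...,0]-K[0],P[...,1]-K[1])<75)&(abs(P[...,2]-8)<10)).astype(np.uint8)
    v,u=np.where(m); print(len(u)); w=np.array([ray(c,a,b,9)[:2] for a,b in zip(u,v)]); print(w.min(0),w.max(0))
E
```

```text
False
 t 39.9 p [589.2 312.8 -24.5] f [ 0.5 -0.3  0.8] gap 85.3 gf 0.0 q [ 0.03  1.11 -1.07  1.57  1.06  1.12  0.27]
clamped t 40.2 p [589.3 312.7 -24. ] f [-1.4 -2.2  9.7] gap 63.4 gf 65.6 q [ 0.03  1.11 -1.07  1.57  1.06  1.12  0.27]
up t 41.3 p [588.8 312.4  50.4] f [ 0.6  0.6 -4.6] gap 63.6 gf 66.6 q [ 0.05  1.03 -1.13  1.55  0.97  1.21  0.31]
 t 43.5 p [ 442.6 -277.2  111. ] f [-0.4  0.8 -4.5] gap 62.9 gf 66.5 q [ 1.29  0.82 -1.28  1.91  0.88  1.14  1.23]
2369
[ 393.71368588 -327.64529972] [ 507.3041505  -228.16168243]
```

View pics/w9.png

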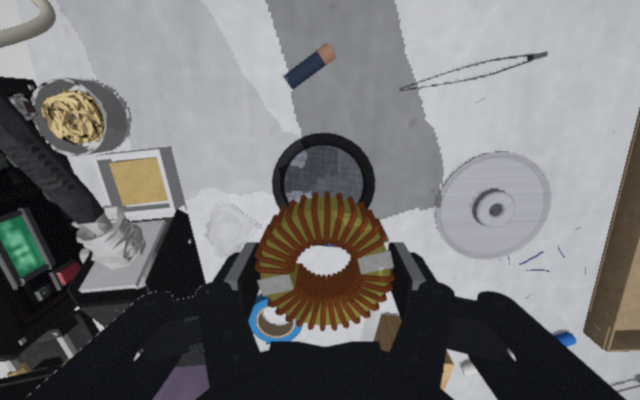

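The choke is held level at (325,262), the cradle's ring is centred at about (324,180) and clear, and the disc lies flat in the dish at (494,207). The cradle centre is about (443.5,-278) from both views. Lowering.

```bash
python3 - <<'E'
from h import *
K=(444,-278)
print(movel(Z(K,20),max_speed=100,guard=15)); st()
print(movel(Z(K,5),max_speed=20,guard=5)); st('down')
open_gripper(); movel(Z(K,140),max_speed=200); st()
wait(.5)
c=snap('wrist','w10.png'); print('choke',top(c,26,40,K,50))
c=snap('top','t2.png')
for n,a in dict(choke=(26,40,K,50),bolt=(68,85,(634,-187),30),disc=(10,25,(467,-108),35),bush=(18,32,(393,304),35)).items(): print(n,top(c,*a))
E
```

```text
False
 t 45.0 p [ 444.3 -278.2  -18.5] f [ 0.1 -0.5 -4.7] gap 63.8 gf 66.6 q [ 1.19  0.99 -1.1   1.96  1.12  0.98  1.08]
True
down t 45.6 p [ 443.9 -278.   -31.1] f [-3.3  0.1 11.4] gap 63.4 gf 68.2 q [ 1.18  1.01 -1.09  1.97  1.14  0.97  1.06]
 t 46.8 p [ 443.4 -278.   100. ] f [-0.3  0.5  0.1] gap 85.3 gf 0.0 q [ 1.28  0.83 -1.26  1.91  0.9   1.12  1.22]
choke [ 442.9 -277.6   65.8   30.8  441.8 -277.5]
choke [ 443.7 -275.8   65.1   30.8  442.9 -269.1]
bolt [ 633.  -184.9   27.8   75.7  632.8 -184.6]
disc [ 467.7 -106.8   37.7   15.1  467.6 -106.7]
bush [393.3 303.8  46.7  23.7 393.8 304.1]
```

View pics/w10.png

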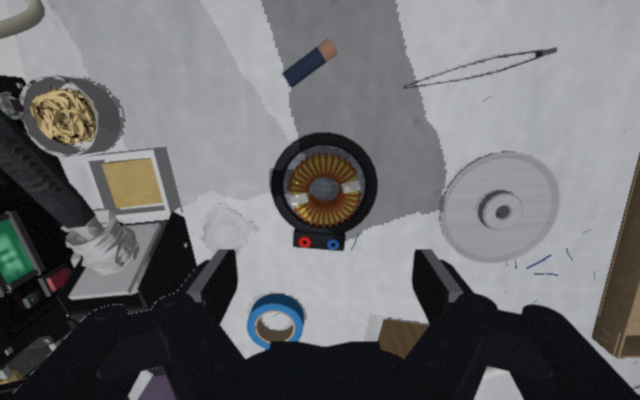

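The choke sits flat inside the cradle's lip at (325,188), contacting at the expected height. The other three parts measure in place and the gripper is clear.

```bash
python3 -c "
from h import *
print(finish_job()); st()"
```

```text
the job is handed in; nothing more can be done
None
the job is handed in; nothing more can be done
```

The stack is apart and handed in at about 47 s of robot time: bolt head up in the block, disc flat in the dish, bush upright in the tray, choke flat in the cradle, all released; one first grasp closed on air above the bolt because the fingers really end 39 mm short of the stated TCP, corrected after a light touch on the table.

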